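Slide a display plinth into place and build it up to the gauge mark

TASK

Slide the pine plinth across the counter, without lifting it, into its place by the height gauge, so that it sits centred and square inside the four white corner marks. Then lay the thin board, the thick board or both (one on the other) flat, centred and lengthways on the plinth, choosing so that the top of the stack is level with the gauge's mark plate (between the plate's lower and upper edges); a board that is not needed stays on its cork mat. Leave the gauge's slide as it is set and do not disturb the bottles and the carton.

Things in the scene. Friction and masses are not known exactly. Their poses are not given: they have to be found in the camera images.
- gauge: fixed marked place with height gauge. Origin: centre of the place, on the counter. Flat white tape corner marks (no step) leave 174 mm along x, 134 mm along y inside them. On the +x side, away from the robot: steel foot 10 mm high (x 105 to 165, y -45 to 45 mm) and a 14 mm square post, 160 mm high, at x = 125, y = 0 mm. The plinth's x axis must end along this x, either way round
- mark (a point): centre of the white mark plate on the gauge's dark slide, on its face towards the place (gauge x = 108 mm, y = 0). The plate is 80 mm wide along the gauge's y and 20 mm tall, so its edges are 10 mm below and above this point. Set at a different height each time, 51 to 94 mm above the counter; held by friction (about 12 N moves it)
- plinth: loose low solid pine block, 150 mm along its x, 110 mm along its y, 40 mm high, upright sides, about 0.35 to 0.7 kg; too wide for the gripper. Two thin dark lines along x and four screw heads on its top. Origin: centre of its underside; z up. Starts on the left or right of the place
- mat: cork mat fixed to the counter, 180 mm along its x, 200 mm along its y, 3 mm thick, on the other side of the place from the plinth, carrying the two boards side by side. Origin: centre of its underside
- thin_board: loose pine board, 140 mm along its x, 60 mm along its y, 16 mm thick, about 0.1 kg. Origin: centre of its underside
- thin_board_top (a point): centre of the thin board's top face, 16 mm above its origin
- thick_board: loose pine board, 140 mm along its x, 60 mm along its y, 32 mm thick, about 0.2 kg. Origin: centre of its underside
- thick_board_top (a point): centre of the thick board's top face, 32 mm above its origin
- amber_bottle: bystander: upright amber glass bottle, 68 mm diameter, 190 mm high, beyond the work. Origin: centre of its underside
- green_bottle: bystander: upright green glass bottle, 62 mm diameter, 170 mm high, beyond the work. Origin: centre of its underside
- carton: bystander: closed cardboard carton, 55 mm along its x, 120 mm along its y, 75 mm high. Origin: centre of its underside
Not all that is in view belongs to the job. Leave any pink or turquoise look-alike of the thin_board alone.

How it is judged (in metres and radians):
On the way, in this order (a step that is already met when the one before it is completed fails the run):
1. the plinth lies inside the corner marks, square, at rest on the counter (x of plinth in the frame of gauge between -0.014 and 0.014 m and y of plinth in the frame of gauge between -0.014 and 0.014 m and angle between the x axis of plinth and the x axis of gauge, either way round below 0.17 rad and height (world z) of plinth below 0.004 m and linear speed of plinth below 0.01 m/s), for 0.2 s.
2. the boards are laid on the plinth with the top of the stack level with the mark plate (((z of thin_board in the frame of plinth between 0.035 and 0.045 m and x of thin_board in the frame of plinth between -0.022 and 0.022 m and y of thin_board in the frame of plinth between -0.027 and 0.027 m and angle between the x axis of thin_board and the x axis of plinth, either way round below 0.25 rad and angle between thin_board's own z axis and vertical below 0.06 rad and linear speed of thin_board below 0.01 m/s and horizontal distance between thick_board and mat below 0.11 m and height (world z) of thick_board below 0.01 m and z of thin_board_top in the frame of mark between -0.01 and 0.01 m) or (z of thick_board in the frame of plinth between 0.035 and 0.045 m and x of thick_board in the frame of plinth between -0.022 and 0.022 m and y of thick_board in the frame of plinth between -0.027 and 0.027 m and angle between the x axis of thick_board and the x axis of plinth, either way round below 0.25 rad and angle between thick_board's own z axis and vertical below 0.06 rad and linear speed of thick_board below 0.01 m/s and horizontal distance between thin_board and mat below 0.11 m and height (world z) of thin_board below 0.01 m and z of thick_board_top in the frame of mark between -0.01 and 0.01 m) or (z of thick_board in the frame of plinth between 0.035 and 0.045 m and x of thick_board in the frame of plinth between -0.022 and 0.022 m and y of thick_board in the frame of plinth between -0.027 and 0.027 m and angle between the x axis of each of thick_board, thin_board and the x axis of plinth, either way round below 0.25 rad and angle between each of thick_board, thin_board's own z axis and vertical below 0.06 rad and linear speed of each of thick_board, thin_board below 0.01 m/s and z of thin_board in the frame of plinth between 0.067 and 0.077 m and x of thin_board in the frame of plinth between -0.022 and 0.022 m and y of thin_board in the frame of plinth between -0.027 and 0.027 m and z of thin_board_top in the frame of mark between -0.01 and 0.01 m) or (z of thin_board in the frame of plinth between 0.035 and 0.045 m and x of thin_board in the frame of plinth between -0.022 and 0.022 m and y of thin_board in the frame of plinth between -0.027 and 0.027 m and angle between the x axis of each of thin_board, thick_board and the x axis of plinth, either way round below 0.25 rad and angle between each of thin_board, thick_board's own z axis and vertical below 0.06 rad and linear speed of each of thin_board, thick_board below 0.01 m/s and z of thick_board in the frame of plinth between 0.051 and 0.061 m and x of thick_board in the frame of plinth between -0.022 and 0.022 m and y of thick_board in the frame of plinth between -0.027 and 0.027 m and z of thick_board_top in the frame of mark between -0.01 and 0.01 m))), for 0.2 s.
At the end, for the whole second after the job is handed in: Plinth on the counter within 14 mm of the place's centre in x and y, within 0.17 rad of square; board or boards flat on it, within 22 mm along, 27 mm across and 0.25 rad; top face within 10 mm of the mark's centre height; unused board on its mat (centres within 110 mm); all at rest (all of step 1 and ((z of thin_board in the frame of plinth between 0.035 and 0.045 m and x of thin_board in the frame of plinth between -0.022 and 0.022 m and y of thin_board in the frame of plinth between -0.027 and 0.027 m and angle between the x axis of thin_board and the x axis of plinth, either way round below 0.25 rad and angle between thin_board's own z axis and vertical below 0.06 rad and linear speed of thin_board below 0.01 m/s and horizontal distance between thick_board and mat below 0.11 m and height (world z) of thick_board below 0.01 m and z of thin_board_top in the frame of mark between -0.01 and 0.01 m) or (z of thick_board in the frame of plinth between 0.035 and 0.045 m and x of thick_board in the frame of plinth between -0.022 and 0.022 m and y of thick_board in the frame of plinth between -0.027 and 0.027 m and angle between the x axis of thick_board and the x axis of plinth, either way round below 0.25 rad and angle between thick_board's own z axis and vertical below 0.06 rad and linear speed of thick_board below 0.01 m/s and horizontal distance between thin_board and mat below 0.11 m and height (world z) of thin_board below 0.01 m and z of thick_board_top in the frame of mark between -0.01 and 0.01 m) or (z of thick_board in the frame of plinth between 0.035 and 0.045 m and x of thick_board in the frame of plinth between -0.022 and 0.022 m and y of thick_board in the frame of plinth between -0.027 and 0.027 m and angle between the x axis of each of thick_board, thin_board and the x axis of plinth, either way round below 0.25 rad and angle between each of thick_board, thin_board's own z axis and vertical below 0.06 rad and linear speed of each of thick_board, thin_board below 0.01 m/s and z of thin_board in the frame of plinth between 0.067 and 0.077 m and x of thin_board in the frame of plinth between -0.022 and 0.022 m and y of thin_board in the frame of plinth between -0.027 and 0.027 m and z of thin_board_top in the frame of mark between -0.01 and 0.01 m) or (z of thin_board in the frame of plinth between 0.035 and 0.045 m and x of thin_board in the frame of plinth between -0.022 and 0.022 m and y of thin_board in the frame of plinth between -0.027 and 0.027 m and angle between the x axis of each of thin_board, thick_board and the x axis of plinth, either way round below 0.25 rad and angle between each of thin_board, thick_board's own z axis and vertical below 0.06 rad and linear speed of each of thin_board, thick_board below 0.01 m/s and z of thick_board in the frame of plinth between 0.051 and 0.061 m and x of thick_board in the frame of plinth between -0.022 and 0.022 m and y of thick_board in the frame of plinth between -0.027 and 0.027 m and z of thick_board_top in the frame of mark between -0.01 and 0.01 m))); the robot touches nothing.
It fails at once if the amber bottle is shifted by more than 25 mm or tipped (distance of amber_bottle from where it was at the start of the episode above 0.025 m or angle between amber_bottle's own z axis and vertical above 0.3 rad).
It fails at once if the green bottle is shifted by more than 25 mm or tipped (distance of green_bottle from where it was at the start of the episode above 0.025 m or angle between green_bottle's own z axis and vertical above 0.3 rad).
It fails at once if the carton is shifted by more than 25 mm or tipped (distance of carton from where it was at the start of the episode above 0.025 m or angle between carton's own z axis and vertical above 0.3 rad).
It fails at once if the plinth is lifted off the counter (underside over 15 mm up) or tipped (height (world z) of plinth above 0.015 m or angle between plinth's own z axis and vertical above 0.2 rad).
It fails at once if the gauge's mark is moved by more than 4 mm (distance of mark from where it was at the start of the episode above 0.004 m).
It also fails if it takes over 72 s, if anything falls off the work surface, if the arm or the gripper's body presses on something with over 40 N, if the wrist force passes 120 N, or if a joint passes its speed limit or range.

ROBOT

A 6-joint arm with a two-finger parallel gripper is mounted at the origin on the work surface. World frame = base frame: x ahead of the robot, y to its left, z up, the work surface at z = 0. Lengths are in m, angles in degrees, forces in N, time in s.
With the tool pointing down it reaches from about 0.375 to 0.975 m from the base axis. Payload 3.8 kg.
Tool frame: the origin (TCP) lies between the finger pads; the fingertips stand 11 mm ahead of it and the grasp point (between the pads) lies 8 mm behind it; z points along the fingers, x is the direction in which the jaws open and shut, and the axes are right-handed (so a half turn about z gives the same grasp; the last joint's range is limited). The gripper opens to 88 mm and grips with 3 to 60 N. Pads are 18 mm wide; open, the fingers measure 123 mm over their backs; the gripper's body (75 mm by 187 mm) begins 45 mm behind the grasp point.
Start: joints at [-75.396, 15.12, 91.902, -0, 72.978, -2.114], TCP at [0.194, -0.646, 0.25] pointing down, gripper open.
Joint ranges: [-150.88, 150.88], [-54.13, 125.18], [17.81, 147.31], [-75.09, 255.09], [0, 152.58], [-146.25, 146.25]. Speed limits (degrees/s): [147.25, 147.25, 180, 180, 180, 180].

INTERFACE

Orientations are given as a 3x3 rotation matrix whose columns are the frame's x, y, z axes.
In Python, from cell import env gives the robot as it stands.
- The arm moves only by the tool apply_moves, never from a script. Its argument "rows" is a list of rows, each an object with "slide": the shift along the tool's x, y, z in units of 60 mm (1.0 is 60 mm), a list of three; "turn": the turn about the tool's z in rad; "grip": the closure, from 0 (fully open) to 1 (shut). In form: [{"slide": [x, y, z], "turn": turn, "grip": grip}, ...]. A call has 1 to 8 rows; each row is the pose to reach, as a shift and turn from the pose commanded when the call began, along the tool's axes at that moment; what a row does not reach only later rows make up. A row lasts 1/8 s, in which the tool goes at most 62.5 mm and 10.7 degrees, less where a joint would pass 70% of its speed; a pose out of reach is approached as far as the arm can. A call with a gripper value outside its range is refused whole. The fingers move at their own pace and stop on an object; the grip force is fixed at half the most. Time passes only in rows, so rows that repeat a pose let the fingers close. It gives the time, the measured TCP pose, the force and the opening at its end, in the units of the state.
- env.sense(): the state, without advancing time (a new reading comes with each control period).
- env.read_camera(name): name is "side" or "top"; returns a dict with "pixels" (480x640x3 uint8, red, green, blue), "range_z" (480x640 float32, m along the optical axis (not along the pixel's ray), 0 where there is no reading), "K" (3x3 intrinsics, pixels), "extrinsics" (4x4, takes a point from world to camera coordinates). Camera axes: x right, y up, looking along -z (the intrinsics and any distortion apply to the point x, -y, -z); pixel columns grow to the right and rows downward; lengths in m; the calibration is good to about 2 mm. A picture is of the moment at which its call begins.
- env.hand_in(): hands the job in, once; it reports no verdict.
The state is a dict: "clock": time; "joints": joint angles; "qd": joint speeds; "joint_torque": joint torques, N m; "tool_pos": TCP position; "orientation": TCP orientation; "ft_force": force on the tool from outside, world axes, zero at the start; "torque": the same for the moment, N m; "width": opening from 0.0 (shut) to 1.0 (fully open).
Only numpy, scipy, OpenCV 4.12 (cv2) and the standard library are available. Lean on these libraries where they do the work, as an engineer would, in place of code of your own. Each camera call takes 0.05 s, during which the arm holds its last target. There are 200 camera calls.

## Working session

There is one attempt and no reset: what is moved stays moved. The work goes in short steps, Python scripts to look and compute and a tool call to move; the robot and the scene stay as the last step left them, time stands still between calls to the robot, and variables do not carry over. Pictures are saved under pics/ and viewed, about 8 in all and at most 12, crops included, and the job is handed in when it is done.

Besides the shell and the picture viewer there is one more tool, called after "Call:" as name([rows], argument=value, ...), one row to a line, values as JSON. apply_moves: Moves the arm, as the interface text tells. Its arguments: {"type":"object","properties":{"rows":{"type":"array"}},"required":["rows"]}

```bash
mkdir -p pics; ls
cat > h.py <<'E'
import numpy as np, cv2
from cell import env
def cam(n):
    c=env.read_camera(n); return c
def save(c,f,box=None,s=1):
    im=c["pixels"][:,:,::-1]
    if box: im=im[box[1]:box[3],box[0]:box[2]]
    if s!=1: im=cv2.resize(im,None,fx=s,fy=s,interpolation=cv2.INTER_CUBIC)
    cv2.imwrite("pics/"+f,im)
def rays(c,uv):
    uv=np.atleast_2d(np.float64(uv)); K=c["K"];E=c["extrinsics"]
    d=np.c_[(uv[:,0]-K[0,2])/K[0,0],-(uv[:,1]-K[1,2])/K[1,1],-np.ones(len(uv))]
    R=E[:3,:3]; return -R.T@E[:3,3], d@R   # origin, dirs (unit depth)
def onplane(c,uv,z):
    o,d=rays(c,uv); return o+d*((z-o[2])/d[:,2])[:,None]
def cloud(c):
    v,u=np.mgrid[:480,:640]; o,d=rays(c,np.c_[u.ravel(),v.ravel()])
    r=c["range_z"].ravel(); P=o+d*r[:,None]; P[r==0]=np.nan
    return P.reshape(480,640,3)
E
python3 - <<'E'
from h import *
for n in("top","side"):
    c=cam(n); save(c,n+"0.png"); np.savez(n+"0.npz",**c)
    print(n,c["K"].round(1).tolist(),rays(c,[320,240])[0].round(3),{k for k in c},c["range_z"].min())
print(env.sense())
E
```

```text
pics
top [[473.1, 0.0, 317.0], [0.0, 473.1, 246.3], [0.0, 0.0, 1.0]] [ 0.46  -0.098  1.245] {'extrinsics', 'pixels', 'K', 'range_z'} 0.0
side [[440.5, 0.0, 315.9], [0.0, 440.5, 232.8], [0.0, 0.0, 1.0]] [0.265 0.734 0.748] {'extrinsics', 'pixels', 'K', 'range_z'} 0.0
{'clock': 0.1, 'joints': array([-7.53966290e+01,  1.51653647e+01,  9.19704897e+01, -1.24995575e-03,
        7.29796944e+01, -2.11417766e+00]), 'qd': array([-0.01237008, -0.11353869, -0.14726611, -0.01196078,  0.01702317,
       -0.11411296]), 'joint_torque': array([ 2.27145811e-04, -5.03619146e+01, -3.58073044e+01,  7.30567239e-02,
        2.33344903e-02, -5.98945371e-05]), 'tool_pos': array([ 0.19400475, -0.64588332,  0.24853407]), 'orientation': array([[ 2.87659473e-01, -9.57732608e-01, -5.28651128e-04],
       [-9.57730632e-01, -2.87659954e-01,  1.94629590e-03],
       [-2.01610280e-03, -5.35650744e-05, -9.99997966e-01]]), 'ft_force': array([-1.37091266,  0.64921488, -0.93262041]), 'torque': array([0.00509722, 0.02611739, 0.02658492]), 'width': 0.9957064011398826}
```

View pics/top0.png

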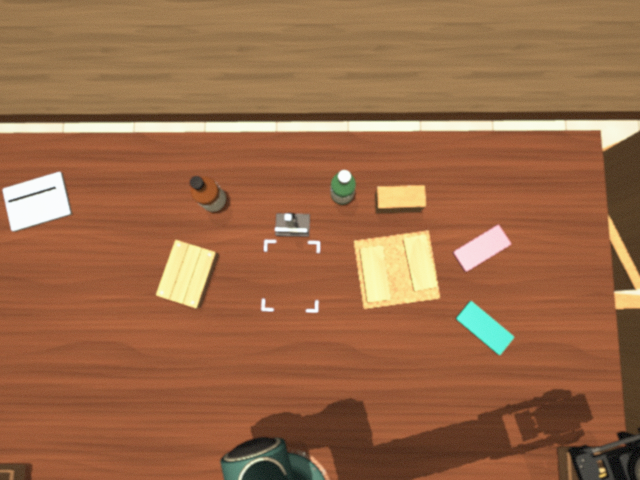

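View pics/side0.png

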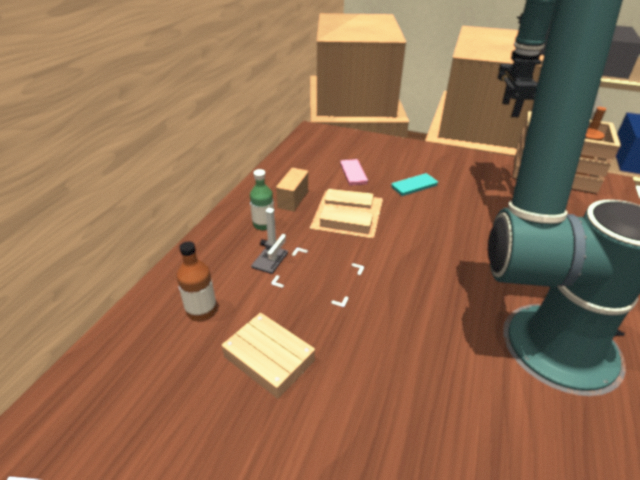

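The top view shows the plinth at (187,274), the place marks centred about (291,277), the gauge at (292,222), and the mat at (397,270) with boards at (375,274) and (421,262). Pink (483,248) and turquoise (486,328) are the look-alikes. The side view shows the white mark plate at about (277,246).

Run:
```python
from h import *
T=dict(np.load("top0.npz"));S=dict(np.load("side0.npz"))
PT,PS=cloud(T),cloud(S)
hsv=cv2.cvtColor(T["pixels"],cv2.COLOR_RGB2HSV)
# marks
w=((hsv[...,1]<60)&(hsv[...,2]>170)).astype(np.uint8)
n,l,st,ce=cv2.connectedComponentsWithStats(w[230:325,250:330])
B=[]
for i in range(1,n):
    if st[i,4]>8:
        m=np.argwhere(l==i)[:,::-1]+[250,230]
        p=onplane(T,m,0)[:,:2]; B.append(p); print("wm",st[i],p.mean(0).round(4))
allp=np.vstack([b for b in B if len(b)<80])
r=cv2.minAreaRect((allp*1000).astype(np.float32)); print("marks outer rect mm",r)
# tops from cloud, top camera
z=PT[...,2]
def rect(P,box,lo,hi,name):
    x0,y0,x1,y1=box; q=P[y0:y1,x0:x1].reshape(-1,3); q=q[(q[:,2]>lo)&(q[:,2]<hi)]
    if len(q)<5: print(name,"none");return
    r=cv2.minAreaRect((q[:,:2]*1000).astype(np.float32)); print(name,len(q),"z",np.median(q[:,2]).round(4),[np.round(a,1) for a in r])
for P,n_,bx in((PT,"top",[(150,230,225,315),(348,225,398,315),(398,225,445,300)]),(PS,"side",[(215,305,325,400),(320,200,376,240),(320,185,376,206)])):
    rect(P,bx[0],.033,.047,n_+" plinth"); rect(P,bx[1],.027,.045,n_+" thickL");rect(P,bx[1],.012,.026,n_+" thinL");rect(P,bx[2],.027,.045,n_+" thickR");rect(P,bx[2],.012,.026,n_+" thinR")
# gauge
g=PS[200:275,245:295].reshape(-1,3);print("gauge side z max",np.nanmax(g[:,2]))
ws=(cv2.cvtColor(S["pixels"],cv2.COLOR_RGB2HSV))
m=np.zeros((480,640),bool); m[228:268,262:290]=1; m&=(ws[...,1]<70)&(ws[...,2]>150)
uv=np.argwhere(m)[:,::-1]; print(len(uv),uv.min(0),uv.max(0)); p=PS[m]; print(np.nanmedian(p,0), np.nanpercentile(p,[2,50,98],axis=0).round(4))
save(S,"g.png",(235,195,305,275),8)
q=PT[205:240,270:315].reshape(-1,3);q=q[q[:,2]>.02];print("top gauge",len(q),np.percentile(q,[0,50,100],axis=0).round(4))
for nm,b in(("amber",(185,170,232,215)),("green",(325,165,360,210)),("carton",(370,180,430,212))):
    q=PT[b[1]:b[3],b[0]:b[2]].reshape(-1,3);q=q[q[:,2]>.03];print(nm,np.percentile(q,[1,50,99],axis=0).round(3).tolist())
```

```text
wm [25  0 33  2 65] [ 0.6719 -0.0068]
wm [14  9 12 13 74] [0.6361 0.0549]
wm [58 11 13 12 76] [ 0.6329 -0.0738]
wm [11 68 13 14 86] [0.4703 0.0585]
wm [56 70 13 13 84] [ 0.4673 -0.0688]
marks outer rect mm ((644.5728759765625, -10.467689514160156), (149.78274536132812, 58.664188385009766), 88.90048217773438)
top plinth 2509 z 0.0403 [array([553.8, 258.2]), array([110.9, 150. ]), np.float64(72.6)]
top thickL 1286 z 0.0352 [array([ 554.8, -226.7]), array([140.1,  60.6]), np.float64(7.7)]
top thinL 28 z 0.0189 [array([ 576.3, -213.8]), array([ 73.9, 177.1]), np.float64(65.2)]
top thickR none
top thinR 1258 z 0.0192 [array([ 585., -345.]), array([140. ,  61.8]), np.float64(10.9)]
side plinth 3607 z 0.0393 [array([551.3, 260.1]), array([112., 152.]), np.float64(73.1)]
side thickL 727 z 0.0341 [array([ 552.7, -225.2]), array([140.,  66.]), np.float64(7.7)]
side thinL 377 z 0.0178 [array([ 560.8, -260. ]), array([141.4, 150.5]), np.float64(15.3)]
side thickR none
side thinR 580 z 0.0181 [array([ 582.8, -342.6]), array([139.7,  65.1]), np.float64(11.4)]
gauge side z max 0.16096008337744727
128 [267 234] [285 254]
[ 0.6601958  -0.00956261  0.06176361] [[ 0.6564 -0.1161 -0.0023]
 [ 0.6602 -0.0096  0.0618]
 [ 0.6982  0.0294  0.065 ]]
top gauge 288 [[ 0.658  -0.0501  0.0417]
 [ 0.6694 -0.0143  0.0646]
 [ 0.7072  0.0267  0.1653]]
amber [[0.719, 0.164, 0.034], [0.742, 0.187, 0.127], [0.781, 0.227, 0.194]]
green [[0.741, -0.172, 0.034], [0.76, -0.142, 0.116], [0.793, -0.113, 0.174]]
carton [[0.717, -0.35, 0.032], [0.742, -0.29, 0.075], [0.773, -0.232, 0.08]]
```

View pics/g.png

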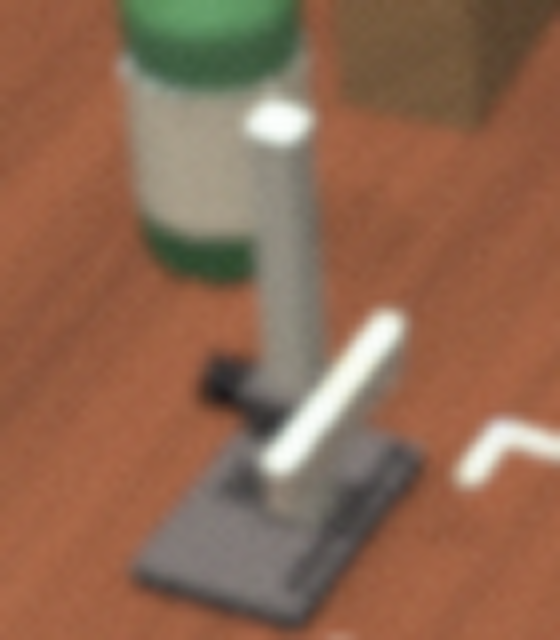

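The bright strip looks like the plate's top edge, with its face shaded below. I'll check this using the depth profile.

Run:
```python
from h import *
T=dict(np.load("top0.npz"));S=dict(np.load("side0.npz"))
PS,PT=cloud(S),cloud(T)
for u in (272,275,278,281,283,284,285):
    print(u,[(v,*(PS[v,u]*1000).round(0).astype(int),int(S["pixels"][v,u].mean())) for v in range(232,262,1) if PS[v,u,2]>.015])
print("top");
for u in (280,285,300,305):
    print(u,[(v,*(PT[v,u]*1000).round(0).astype(int),int(T["pixels"][v,u].mean())) for v in range(205,240) if PT[v,u,2]>.006])
# marks again, only the four
hsv=cv2.cvtColor(T["pixels"],cv2.COLOR_RGB2HSV)
w=((hsv[...,1]<60)&(hsv[...,2]>150)).astype(np.uint8); w[:238]=0;w[:,:255]=0;w[:,328:]=0;w[320:]=0
m=np.argwhere(w)[:,::-1]; p=onplane(T,m,0)[:,:2]
print(cv2.minAreaRect((p*1000).astype(np.float32)))
hs=cv2.cvtColor(S["pixels"],cv2.COLOR_RGB2HSV)
w=((hs[...,1]<90)&(hs[...,2]>150)).astype(np.uint8); w[:240]=0;w[312:]=0;w[:,:270]=0;w[:,370:]=0; w[:262,:290]=0
n,l,st,ce=cv2.connectedComponentsWithStats(w);print(st)
m=np.argwhere(w)[:,::-1]; p=onplane(S,m,0)[:,:2]
print(cv2.minAreaRect((p*1000).astype(np.float32)))
```

```text
272 [(232, np.int64(669), np.int64(-7), np.int64(97), 128), (233, np.int64(668), np.int64(-5), np.int64(96), 126), (234, np.int64(668), np.int64(-4), np.int64(94), 128), (235, np.int64(667), np.int64(-3), np.int64(92), 127), (236, np.int64(668), np.int64(-3), np.int64(88), 127), (237, np.int64(669), np.int64(-6), np.int64(82), 128), (238, np.int64(667), np.int64(-2), np.int64(83), 127), (239, np.int64(669), np.int64(-4), np.int64(78), 131), (240, np.int64(669), np.int64(-5), np.int64(74), 133), (241, np.int64(669), np.int64(-4), np.int64(72), 130), (242, np.int64(669), np.int64(-3), np.int64(69), 133), (243, np.int64(669), np.int64(-3), np.int64(66), 132), (244, np.int64(670), np.int64(-4), np.int64(62), 135), (245, np.int64(667), np.int64(1), np.int64(64), 150), (246, np.int64(667), np.int64(2), np.int64(61), 185), (247, np.int64(665), np.int64(6), np.int64(62), 224), (248, np.int64(662), np.int64(11), np.int64(63), 243), (249, np.int64(660), np.int64(15), np.int64(64), 248), (250, np.int64(659), np.int64(18), np.int64(64), 246), (251, np.int64(659), np.int64(18), np.int64(60), 234)
[... 8041 characters left out ...]
int64(-48), np.int64(65), 237), (232, np.int64(659), np.int64(-47), np.int64(53), 165), (233, np.int64(664), np.int64(-45), np.int64(9), 98), (234, np.int64(661), np.int64(-45), np.int64(11), 101), (235, np.int64(658), np.int64(-45), np.int64(10), 112), (236, np.int64(655), np.int64(-45), np.int64(10), 94)]
((551.698974609375, -7.590156555175781), (150.19749450683594, 190.3050994873047), 88.1963882446289)
[[     0      0    640    480 306841]
 [   292    247     16      9     78]
 [   351    263     14     13     87]
 [   271    275     13     13     91]
 [   331    296     18     11    103]]
((548.4320678710938, -7.195396423339844), (154.3760223388672, 192.7529754638672), 88.67003631591797)
```

Measured so far, with both views within about 3 mm of each other:

| Item | Centre (m) | Yaw | Height |
|---|---|---|---|
| Place | (0.550, -0.0075) | -1.6° | counter |
| Plinth | (0.5525, 0.259) | -17.3° | top 40 mm |
| Left board (thick) | (0.554, -0.226) | 7.7° | top 35 mm |
| Right board (thin) | (0.584, -0.344) | 11° | top 18.5 mm |

The mark plate spans 44–63 mm, centred at about 54 mm. The possible stack tops are 56 mm (thin), 72 mm (thick) and 88 mm (both), so only the thin board is needed.

Next I'll plan the push with open fingers on the plinth's +y face.

```bash
cat >> h.py <<'E'
def rel(targets):
    """targets: list of (x,y,z,yaw_deg of tool x) -> slide units, turn, relative to the present pose"""
    s=env.sense(); R=s["orientation"]; p=s["tool_pos"]; y0=np.degrees(np.arctan2(R[1,0],R[0,0]))
    print("t",round(s["clock"],2),"pos",p.round(4),"yaw",round(y0,1),"F",s["ft_force"].round(1),"w",round(s["width"],3))
    for x,y,z,w in targets:
        d=R.T@(np.array([x,y,z])-p)/.06
        print([round(v,2) for v in d], round(-np.radians((w-y0+180)%360-180),3))
E
python3 - <<'E'
from h import *
rel([(.579,.344,.2,-17.3),(.579,.344,.023,-17.3)])
E
```

```text
t 0.1 pos [ 0.194  -0.6459  0.2485] yaw -73.3 F [-1.4  0.6 -0.9] w 0.996
[np.float64(-13.95), np.float64(-10.89), np.float64(0.84)] -0.977
[np.float64(-13.95), np.float64(-10.89), np.float64(3.79)] -0.977
```

Run:
```python
from h import *
T=dict(np.load("top0.npz")); save(T,"crop1.png",(345,215,525,365),4)
```

```text
(no output)
```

View pics/crop1.png

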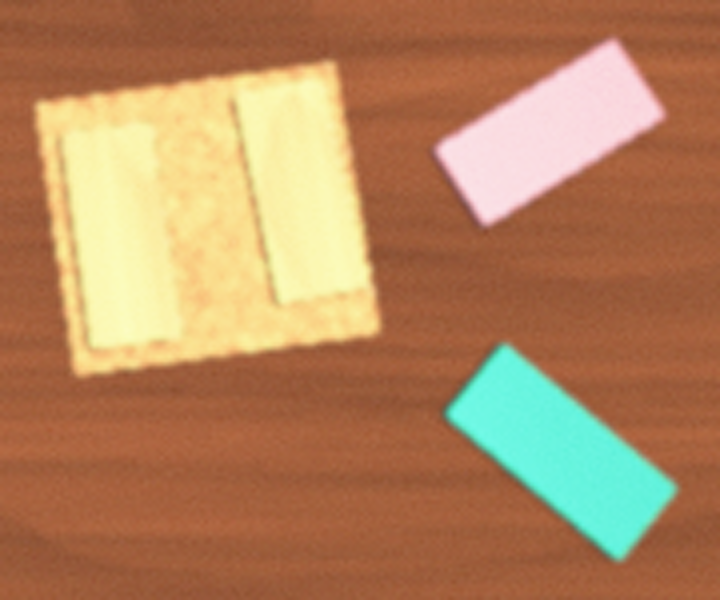

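The candidates for the thin board are the pine board at (421,262) on the mat, pink at (483,248) and turquoise at (486,328). The crop shows that only the right-hand one on the cork mat is pine, and its top is 16 mm above the mat, so that is the thin board. The left one at (375,274) is the thick board. Now I'll move behind the plinth.

Call:
apply_moves([
  {"slide": [-0.93, -0.73, 0], "turn": -0.12, "grip": 0},
  {"slide": [-1.86, -1.45, 0], "turn": -0.24, "grip": 0},
  {"slide": [-2.8, -2.18, 0], "turn": -0.36, "grip": 0},
  {"slide": [-3.7, -2.9, 0], "turn": -0.48, "grip": 0},
  {"slide": [-4.65, -3.6, 0], "turn": -0.6, "grip": 0},
  {"slide": [-5.6, -4.35, 0], "turn": -0.72, "grip": 0},
  {"slide": [-6.5, -5.1, 0], "turn": -0.84, "grip": 0},
  {"slide": [-7.4, -5.8, 0], "turn": -0.977, "grip": 0},
])

```text
clock: 1.1
tool_pos: [0.3762, -0.1788, 0.2496]
orientation: [[0.956, -0.294, 0.0], [-0.294, -0.956, -0.0], [0.0, -0.0, -1.0]]
ft_force: [0.4, -0.2, 0.3]
width: 0.999
```

```bash
python3 -c "
from h import *
rel([(.579,.344,.2,-17.3)])"
```

```text
t 1.1 pos [ 0.3762 -0.1788  0.2496] yaw -17.1 F [ 0.4 -0.2  0.3] w 0.999
[np.float64(0.67), np.float64(-9.32), np.float64(0.83)] 0.004
```

Call:
apply_moves([
  {"slide": [0.6, -8.3, 0], "turn": 0, "grip": 0},
  {"slide": [0.6, -8.3, 0], "turn": 0, "grip": 0},
  {"slide": [0.6, -8.3, 0], "turn": 0, "grip": 0},
  {"slide": [0.6, -8.3, 0], "turn": 0, "grip": 0},
  {"slide": [0.6, -8.3, 0], "turn": 0, "grip": 0},
  {"slide": [0.6, -8.3, 0], "turn": 0, "grip": 0},
  {"slide": [0.6, -8.3, 0], "turn": 0, "grip": 0},
  {"slide": [0.6, -8.3, 0], "turn": 0, "grip": 0},
])

```text
clock: 2.1
tool_pos: [0.5587, 0.286, 0.2491]
orientation: [[0.955, -0.297, -0.001], [-0.297, -0.955, -0.001], [-0.0, 0.001, -1.0]]
ft_force: [-0.1, -0.9, 0.6]
width: 1.0
```

Call:
apply_moves([
  {"slide": [0, 0, 0], "turn": 0, "grip": 0},
  {"slide": [0, 0, 0], "turn": 0, "grip": 0},
])

```text
clock: 2.35
tool_pos: [0.5579, 0.2837, 0.2487]
orientation: [[0.955, -0.297, -0.002], [-0.297, -0.955, -0.001], [-0.001, 0.002, -1.0]]
ft_force: [-0.1, 0.4, 0.5]
width: 0.999
```

```bash
python3 -c "
from h import *
rel([(.579,.344,.15,-17.3),(.579,.344,.023,-17.3)])"
```

```text
t 2.35 pos [0.5579 0.2837 0.2487] yaw -17.3 F [-0.1  0.4  0.5] w 0.999
[np.float64(0.04), np.float64(-1.07), np.float64(1.64)] 0.001
[np.float64(0.04), np.float64(-1.07), np.float64(3.76)] 0.001
```

Call:
apply_moves([
  {"slide": [0.04, -1.07, 0], "turn": 0, "grip": 0},
  {"slide": [0.04, -1.07, 0.5], "turn": 0, "grip": 0},
  {"slide": [0.04, -1.07, 1.4], "turn": 0, "grip": 0},
  {"slide": [0.04, -1.07, 2.2], "turn": 0, "grip": 0},
  {"slide": [0.04, -1.07, 3.0], "turn": 0, "grip": 0},
  {"slide": [0.04, -1.07, 3.5], "turn": 0, "grip": 0},
  {"slide": [0.04, -1.07, 3.74], "turn": 0, "grip": 0},
  {"slide": [0.04, -1.07, 3.74], "turn": 0, "grip": 0},
])

```text
clock: 3.35
tool_pos: [0.5795, 0.3432, 0.0249]
orientation: [[0.954, -0.299, -0.001], [-0.299, -0.954, -0.001], [-0.001, 0.001, -1.0]]
ft_force: [0.2, 0.9, -0.1]
width: 0.995
```

```bash
cat > plan.py <<'E'
from h import *
import sys
# plinth path: yaw up to 3 over 80 mm, then normal to face, then back to -1.6; prints gripper poses (offset o along +y of plinth)
def path(c,yaw,steps,o):
    out=[];c=np.array(c,float)
    for ds,dy in steps:
        a=np.radians(yaw+dy/2); c=c+ds*np.array([np.sin(a),-np.cos(a)]); yaw+=dy
        a=np.radians(yaw); g=c+o*np.array([-np.sin(a),np.cos(a)]); out.append((*g,.023,yaw)); print("c",c.round(4),yaw)
    return out
E
python3 - <<'E'
from plan import *
rel(path((.5525,.259),-17.3,[(0,0)]+[(.010,2.7)]*7,.063))
E
```

```text
c [0.5525 0.259 ] -17.3
c [0.5498 0.2494] -14.600000000000001
c [0.5475 0.2397] -11.900000000000002
c [0.5456 0.2298] -9.200000000000003
c [0.5443 0.2199] -6.500000000000003
c [0.5434 0.21  ] -3.8000000000000025
c [0.5429 0.2   ] -1.1000000000000023
c [0.543 0.19 ] 1.5999999999999979
t 3.35 pos [0.5795 0.3432 0.0249] yaw -17.4 F [ 0.2  0.9 -0.1] w 0.995
[np.float64(-0.01), np.float64(0.42), np.float64(0.03)] -0.001
[np.float64(-0.06), np.float64(0.59), np.float64(0.03)] -0.048
[np.float64(-0.09), np.float64(0.76), np.float64(0.03)] -0.095
[np.float64(-0.12), np.float64(0.93), np.float64(0.03)] -0.143
[np.float64(-0.14), np.float64(1.11), np.float64(0.03)] -0.19
[np.float64(-0.16), np.float64(1.28), np.float64(0.03)] -0.237
[np.float64(-0.16), np.float64(1.45), np.float64(0.03)] -0.284
[np.float64(-0.16), np.float64(1.63), np.float64(0.03)] -0.331
```

Call:
apply_moves([
  {"slide": [0, 0.42, 0.03], "turn": 0, "grip": 0},
  {"slide": [-0.06, 0.59, 0.03], "turn": -0.048, "grip": 0},
  {"slide": [-0.09, 0.76, 0.03], "turn": -0.095, "grip": 0},
  {"slide": [-0.12, 0.93, 0.03], "turn": -0.143, "grip": 0},
  {"slide": [-0.14, 1.11, 0.03], "turn": -0.19, "grip": 0},
  {"slide": [-0.16, 1.28, 0.03], "turn": -0.237, "grip": 0},
  {"slide": [-0.16, 1.45, 0.03], "turn": -0.284, "grip": 0},
  {"slide": [-0.16, 1.63, 0.03], "turn": -0.331, "grip": 0},
])

```text
clock: 4.35
tool_pos: [0.5434, 0.2548, 0.0263]
orientation: [[1.0, 0.03, 0.004], [0.03, -1.0, 0.003], [0.004, -0.002, -1.0]]
ft_force: [-0.7, 2.8, -0.2]
width: 1.002
```

```bash
cat >> h.py <<'E'
def plinth(save_as=None):
    # plinth: top view, points at height ~40 mm, robot may hide part
    T=cam("top");S=cam("side")
    for n,c in(("top",T),("side",S)):
        P=cloud(c); h=cv2.cvtColor(c["pixels"],cv2.COLOR_RGB2HSV)
        m=(np.abs(P[...,2]-.04)<.006)&(h[...,0]>12)&(h[...,0]<32)&(h[...,1]>50)&(h[...,2]>110)&(P[...,0]<.66)&(P[...,1]>-.15)
        m=cv2.morphologyEx(m.astype(np.uint8),cv2.MORPH_OPEN,np.ones((3,3)))
        k,l,st,_=cv2.connectedComponentsWithStats(m)
        if k<2: print(n,"no plinth"); continue
        i=1+st[1:,4].argmax(); q=P[l==i]
        r=cv2.minAreaRect((q[:,:2]*1000).astype(np.float32)); print(n,len(q),"z",q[:,2].mean().round(4),[np.round(a,1) for a in r])
        if save_as: save(c,n+save_as)
    return T,S
E
python3 - <<'E'
from plan import *
plinth("1.png"); rel([])
E
```

```text
top 2314 z 0.0403 [array([545.2, 187.1]), array([150.3, 107. ]), np.float64(1.9)]
side 293 z 0.0393 [array([507.1, 147.1]), array([76.5, 31.6]), np.float64(3.8)]
t 4.45 pos [0.543  0.2539 0.0259] yaw 1.6 F [ 0.8  0.4 -0.2] w 0.998
```

Run:
```python
from plan import *
rel(path((.5448,.1889),1.6,[(.0125,.4)]*2+[(.0125,0)]*6,.065))
```

```text
c [0.5452 0.1764] 2.0
c [0.5457 0.1639] 2.4
c [0.5462 0.1514] 2.4
c [0.5467 0.1389] 2.4
c [0.5472 0.1264] 2.4
c [0.5478 0.114 ] 2.4
c [0.5483 0.1015] 2.4
c [0.5488 0.089 ] 2.4
t 4.45 pos [0.543  0.2539 0.0259] yaw 1.6 F [ 0.8  0.4 -0.2] w 0.998
[np.float64(-0.01), np.float64(0.21), np.float64(0.05)] -0.007
[np.float64(-0.01), np.float64(0.42), np.float64(0.05)] -0.014
[np.float64(-0.01), np.float64(0.63), np.float64(0.05)] -0.014
[np.float64(-0.01), np.float64(0.83), np.float64(0.05)] -0.014
[np.float64(-0.0), np.float64(1.04), np.float64(0.05)] -0.014
[np.float64(-0.0), np.float64(1.25), np.float64(0.05)] -0.014
[np.float64(0.0), np.float64(1.46), np.float64(0.05)] -0.014
[np.float64(0.0), np.float64(1.67), np.float64(0.05)] -0.014
```

Call:
apply_moves([
  {"slide": [0, 0.21, 0.03], "turn": -0.007, "grip": 0},
  {"slide": [0, 0.42, 0.04], "turn": -0.014, "grip": 0},
  {"slide": [0, 0.63, 0.04], "turn": -0.014, "grip": 0},
  {"slide": [0, 0.83, 0.04], "turn": -0.014, "grip": 0},
  {"slide": [0, 1.04, 0.04], "turn": -0.014, "grip": 0},
  {"slide": [0, 1.25, 0.04], "turn": -0.014, "grip": 0},
  {"slide": [0, 1.46, 0.04], "turn": -0.014, "grip": 0},
  {"slide": [0, 1.67, 0.04], "turn": -0.014, "grip": 0},
])

```text
clock: 5.45
tool_pos: [0.5444, 0.153, 0.021]
orientation: [[0.999, 0.043, -0.0], [0.043, -0.999, -0.0], [-0.0, 0.0, -1.0]]
ft_force: [0.2, 4.3, 2.2]
width: 1.002
```

Run:
```python
from plan import *
plinth("2.png"); 
rel(path((.5485,.089),2.4,[(.012,0)]*4+[(.0116,-1)]*4,.065))
```

```text
top 2230 z 0.0403 [array([546.8,  83. ]), array([150.1, 103.7]), np.float64(2.2)]
side 135 z 0.0391 [array([506.5,  41.2]), array([69.4, 25.6]), np.float64(1.7)]
c [0.549 0.077] 2.4
c [0.5495 0.065 ] 2.4
c [0.55  0.053] 2.4
c [0.5505 0.041 ] 2.4
c [0.5509 0.0294] 1.4
c [0.5511 0.0178] 0.3999999999999999
c [0.5511 0.0062] -0.6000000000000001
c [ 0.5508 -0.0053] -1.6
t 5.55 pos [0.5438 0.1519 0.0205] yaw 2.4 F [ 0.1  0.2 -0.4] w 1.0
[np.float64(0.03), np.float64(0.17), np.float64(-0.04)] 0.0
[np.float64(0.03), np.float64(0.37), np.float64(-0.04)] 0.0
[np.float64(0.03), np.float64(0.57), np.float64(-0.04)] 0.0
[np.float64(0.03), np.float64(0.77), np.float64(-0.04)] 0.0
[np.float64(0.05), np.float64(0.96), np.float64(-0.04)] 0.018
[np.float64(0.07), np.float64(1.15), np.float64(-0.04)] 0.035
[np.float64(0.08), np.float64(1.35), np.float64(-0.04)] 0.053
[np.float64(0.08), np.float64(1.54), np.float64(-0.04)] 0.07
```

Call:
apply_moves([
  {"slide": [0.02, 0.17, 0], "turn": 0, "grip": 0},
  {"slide": [0.02, 0.37, 0], "turn": 0, "grip": 0},
  {"slide": [0.03, 0.57, 0], "turn": 0, "grip": 0},
  {"slide": [0.03, 0.77, 0], "turn": 0, "grip": 0},
  {"slide": [0.05, 0.96, 0], "turn": 0.018, "grip": 0},
  {"slide": [0.07, 1.15, 0], "turn": 0.035, "grip": 0},
  {"slide": [0.08, 1.35, 0], "turn": 0.053, "grip": 0},
  {"slide": [0.08, 1.54, 0], "turn": 0.07, "grip": 0},
])

```text
clock: 6.55
tool_pos: [0.5536, 0.061, 0.0212]
orientation: [[1.0, -0.028, 0.0], [-0.028, -1.0, 0.0], [0.0, -0.0, -1.0]]
ft_force: [0.2, 1.5, -0.8]
width: 1.004
```

Run:
```python
from plan import *
plinth("3.png"); rel([])
```

```text
top 2004 z 0.0403 [array([551.8, -10.9]), array([ 99.2, 149.2]), np.float64(88.3)]
side 144 z 0.0392 [array([570.2,  22.5]), array([14.7, 93.6]), np.float64(88.0)]
t 6.65 pos [0.5536 0.0604 0.0213] yaw -1.6 F [-0.5 -0.   0. ] w 1.001
```

View pics/top3.png

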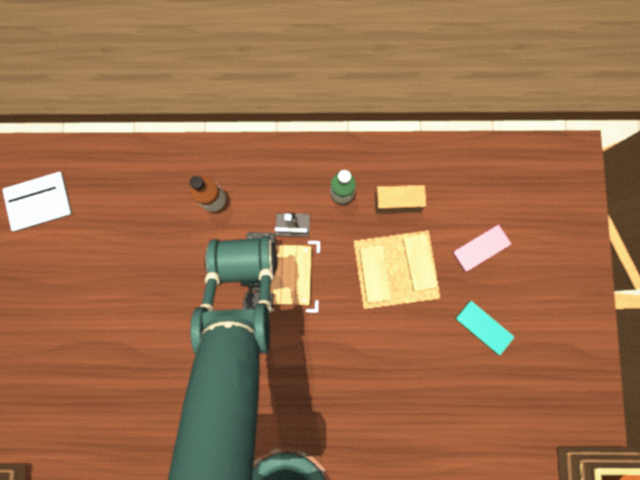

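The plinth is square in the marks (right edge at about (311,275), marks at 318) and about 2 mm short in y. I'll push it that bit further, then back off and rise.

Call:
apply_moves([
  {"slide": [0, 0.02, 0], "turn": 0, "grip": 0},
  {"slide": [0, 0.035, 0], "turn": 0, "grip": 0},
  {"slide": [0, 0.035, 0], "turn": 0, "grip": 0},
  {"slide": [0, -0.2, 0], "turn": 0, "grip": 0},
  {"slide": [0, -0.6, 0], "turn": 0, "grip": 0},
  {"slide": [0, -0.8, -0.8], "turn": 0, "grip": 0},
  {"slide": [0, -0.8, -1.8], "turn": 0, "grip": 0},
  {"slide": [0, -0.8, -2.8], "turn": 0, "grip": 0},
])

```text
clock: 7.65
tool_pos: [0.5541, 0.1111, 0.1905]
orientation: [[1.0, -0.026, -0.001], [-0.026, -1.0, 0.0], [-0.001, -0.0, -1.0]]
ft_force: [0.7, 0.1, -0.2]
width: 1.002
```

Run:
```python
from h import *
plinth(); rel([(.583,-.3435,.26,-79.1),(.40,-.3,.26,-79.1)])
```

```text
top 2406 z 0.0403 [array([551.7,  -6.6]), array([109.8, 150.2]), np.float64(88.4)]
side 1853 z 0.0392 [array([548.8,  -5.3]), array([113.3, 149.6]), np.float64(88.5)]
t 7.75 pos [0.5597 0.1118 0.1979] yaw -1.5 F [0.9 0.5 0.5] w 0.997
[np.float64(0.6), np.float64(7.57), np.float64(-1.05)] 1.355
[np.float64(-2.47), np.float64(6.93), np.float64(-1.09)] 1.355
```

Call:
apply_moves([
  {"slide": [0, 0.3, -0.7], "turn": 0.1, "grip": 0},
  {"slide": [0.1, 1.3, -1.05], "turn": 0.28, "grip": 0},
  {"slide": [0.2, 2.3, -1.05], "turn": 0.46, "grip": 0},
  {"slide": [0.3, 3.3, -1.05], "turn": 0.64, "grip": 0},
  {"slide": [0.4, 4.3, -1.05], "turn": 0.82, "grip": 0},
  {"slide": [0.45, 5.3, -1.05], "turn": 1.0, "grip": 0},
  {"slide": [0.5, 6.3, -1.05], "turn": 1.18, "grip": 0},
  {"slide": [0.6, 7.3, -1.05], "turn": 1.355, "grip": 0},
])

```text
clock: 8.75
tool_pos: [0.5789, -0.33, 0.2512]
orientation: [[0.182, -0.983, -0.001], [-0.983, -0.182, 0.001], [-0.001, 0.0, -1.0]]
ft_force: [1.1, 1.1, 0.0]
width: 0.998
```

Call:
apply_moves([
  {"slide": [0, 0, 0], "turn": 0, "grip": 0},
  {"slide": [0, 0, 0], "turn": 0, "grip": 0},
])

```text
clock: 9.0
tool_pos: [0.5787, -0.3281, 0.2509]
orientation: [[0.188, -0.982, -0.001], [-0.982, -0.188, 0.002], [-0.002, 0.001, -1.0]]
ft_force: [-0.4, 0.5, 0.6]
width: 1.0
```

Run:
```python
from h import *
rel([(.584,-.344,.1,-78.9),(.584,-.344,.017,-78.9)])
```

```text
t 9.0 pos [ 0.5787 -0.3281  0.2509] yaw -79.1 F [-0.4  0.5  0.6] w 1.0
[np.float64(0.28), np.float64(-0.04), np.float64(2.51)] -0.004
[np.float64(0.28), np.float64(-0.04), np.float64(3.9)] -0.004
```

Call:
apply_moves([
  {"slide": [0.28, -0.04, 0.6], "turn": 0, "grip": 0},
  {"slide": [0.28, -0.04, 1.5], "turn": 0, "grip": 0},
  {"slide": [0.28, -0.04, 2.4], "turn": 0, "grip": 0},
  {"slide": [0.28, -0.04, 3.2], "turn": 0, "grip": 0},
  {"slide": [0.28, -0.04, 3.6], "turn": 0, "grip": 0},
  {"slide": [0.28, -0.04, 3.8], "turn": 0, "grip": 0},
  {"slide": [0.28, -0.04, 3.88], "turn": 0, "grip": 0},
  {"slide": [0.28, -0.04, 3.88], "turn": 0, "grip": 0},
])

```text
clock: 10.0
tool_pos: [0.5852, -0.3449, 0.0204]
orientation: [[0.188, -0.982, 0.001], [-0.982, -0.188, -0.001], [0.001, -0.001, -1.0]]
ft_force: [-0.6, -0.9, 0.0]
width: 1.003
```

Run:
```python
from h import *
rel([(.584,-.344,.017,-78.9)]); c=cam("side"); save(c,"s4.png",(290,130,450,250),4)
```

```text
t 10.0 pos [ 0.5852 -0.3449  0.0204] yaw -79.1 F [-0.6 -0.9  0. ] w 1.003
[np.float64(-0.02), np.float64(0.02), np.float64(0.06)] -0.004
```

View pics/s4.png

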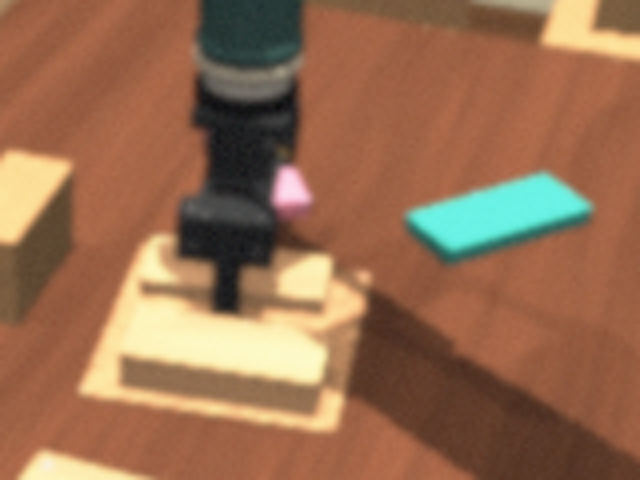

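The near finger is in the gap between the boards (crop (228,290)) and straddles the thin board. Now I'll close and lift slightly.

Call:
apply_moves([
  {"slide": [0, 0, 0.05], "turn": 0, "grip": 0},
  {"slide": [0, 0, 0.05], "turn": 0, "grip": 1},
  {"slide": [0, 0, 0.05], "turn": 0, "grip": 1},
  {"slide": [0, 0, 0.05], "turn": 0, "grip": 1},
  {"slide": [0, 0, 0.05], "turn": 0, "grip": 1},
  {"slide": [0, 0, 0.05], "turn": 0, "grip": 1},
  {"slide": [0, 0, 0.05], "turn": 0, "grip": 1},
  {"slide": [0, 0, 0.05], "turn": 0, "grip": 1},
])

```text
clock: 11.05
tool_pos: [0.5843, -0.3451, 0.0164]
orientation: [[0.188, -0.982, -0.0], [-0.982, -0.188, -0.0], [0.0, 0.0, -1.0]]
ft_force: [-0.2, -0.2, 1.6]
width: 0.676
```

Run:
```python
from h import *
rel([])
```

```text
t 11.05 pos [ 0.5843 -0.3451  0.0164] yaw -79.2 F [-0.2 -0.2  1.6] w 0.676
```

Call:
apply_moves([
  {"slide": [0, 0, -0.2], "turn": 0, "grip": 1},
  {"slide": [0, 0, -0.6], "turn": 0, "grip": 1},
  {"slide": [0, 0, -1.2], "turn": 0, "grip": 1},
  {"slide": [0, 0, -1.8], "turn": 0, "grip": 1},
  {"slide": [0, 0, -2.0], "turn": 0, "grip": 1},
  {"slide": [0, 0, -2.0], "turn": 0, "grip": 1},
])

```text
clock: 11.8
tool_pos: [0.5848, -0.3453, 0.1373]
orientation: [[0.188, -0.982, 0.002], [-0.982, -0.188, -0.001], [0.001, -0.001, -1.0]]
ft_force: [0.3, -0.0, -2.0]
width: 0.68
```

Run:
```python
from h import *
rel([(.55,-.0065,.136,-91.6)])
```

```text
t 11.8 pos [ 0.5848 -0.3453  0.1373] yaw -79.2 F [ 0.3 -0.  -2. ] w 0.68
[np.float64(-5.66), np.float64(-0.49), np.float64(0.01)] 0.217
```

Call:
apply_moves([
  {"slide": [-0.4, -0.1, 0], "turn": 0.03, "grip": 1},
  {"slide": [-1.2, -0.1, 0], "turn": 0.05, "grip": 1},
  {"slide": [-2.1, -0.2, 0], "turn": 0.1, "grip": 1},
  {"slide": [-3.0, -0.3, 0], "turn": 0.14, "grip": 1},
  {"slide": [-3.9, -0.4, 0], "turn": 0.18, "grip": 1},
  {"slide": [-4.8, -0.45, 0], "turn": 0.217, "grip": 1},
  {"slide": [-5.4, -0.49, 0], "turn": 0.217, "grip": 1},
  {"slide": [-5.66, -0.49, 0], "turn": 0.217, "grip": 1},
])

```text
clock: 12.8
tool_pos: [0.5477, -0.0042, 0.1343]
orientation: [[-0.026, -1.0, -0.004], [-1.0, 0.026, 0.0], [-0.0, 0.004, -1.0]]
ft_force: [0.5, -0.9, -1.2]
width: 0.68
```

Call:
apply_moves([
  {"slide": [0, 0, 0], "turn": 0, "grip": 1},
  {"slide": [0, 0, 0], "turn": 0, "grip": 1},
])

```text
clock: 13.05
tool_pos: [0.5495, -0.0071, 0.1359]
orientation: [[-0.029, -1.0, -0.001], [-1.0, 0.029, -0.001], [0.001, 0.001, -1.0]]
ft_force: [0.5, -0.8, -0.7]
width: 0.682
```

Run:
```python
from h import *
rel([(.55,-.0065,.0535,-91.6)]); c=cam("side"); save(c,"s5.png",(210,120,450,340),3)
```

```text
t 13.05 pos [ 0.5495 -0.0071  0.1359] yaw -91.7 F [ 0.5 -0.8 -0.7] w 0.682
[np.float64(-0.01), np.float64(-0.01), np.float64(1.37)] -0.001
```

View pics/s5.png

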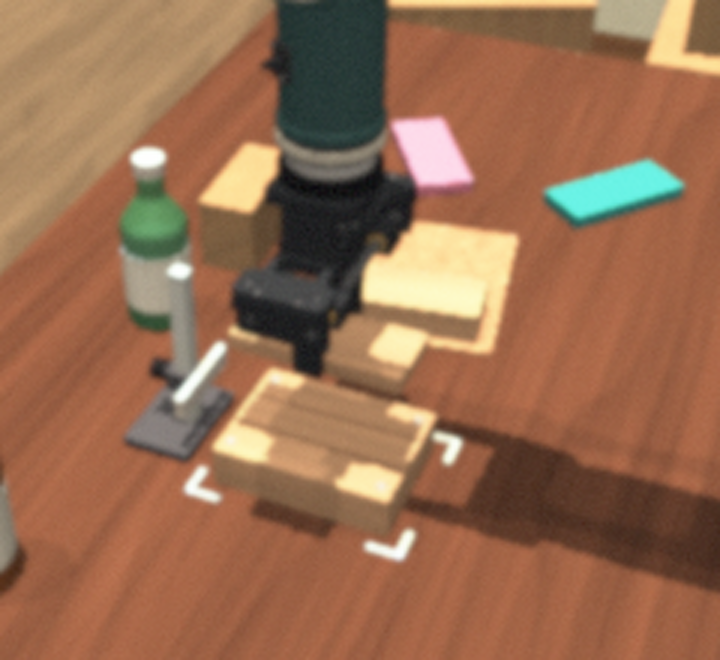

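The board is held level over the plinth (crop (330,340)) and the plinth is inside its marks. I'll lower it to just above contact.

Call:
apply_moves([
  {"slide": [0, 0, 0.3], "turn": 0, "grip": 1},
  {"slide": [0, 0, 0.7], "turn": 0, "grip": 1},
  {"slide": [0, 0, 1.0], "turn": 0, "grip": 1},
  {"slide": [0, 0, 1.2], "turn": 0, "grip": 1},
  {"slide": [0, 0, 1.3], "turn": 0, "grip": 1},
  {"slide": [0, 0, 1.35], "turn": 0, "grip": 1},
  {"slide": [0, 0, 1.37], "turn": 0, "grip": 1},
  {"slide": [0, 0, 1.37], "turn": 0, "grip": 1},
])

```text
clock: 14.1
tool_pos: [0.5499, -0.006, 0.0546]
orientation: [[-0.028, -1.0, 0.001], [-1.0, 0.028, -0.0], [0.0, -0.001, -1.0]]
ft_force: [-0.2, 0.7, -0.4]
width: 0.678
```

Call:
apply_moves([
  {"slide": [0, 0, 0.015], "turn": 0, "grip": 1},
  {"slide": [0, 0, 0.015], "turn": 0, "grip": 1},
  {"slide": [0, 0, 0.015], "turn": 0, "grip": 0.1},
  {"slide": [0, 0, 0.015], "turn": 0, "grip": 0.1},
  {"slide": [0, 0, 0.015], "turn": 0, "grip": 0.1},
  {"slide": [0, 0, 0.015], "turn": 0, "grip": 0.1},
  {"slide": [0, 0, 0.0], "turn": 0, "grip": 0.1},
  {"slide": [0, 0, -0.3], "turn": 0, "grip": 0.1},
])

```text
clock: 15.1
tool_pos: [0.548, -0.0059, 0.0713]
orientation: [[-0.028, -1.0, -0.004], [-1.0, 0.028, 0.0], [-0.0, 0.004, -1.0]]
ft_force: [1.0, 0.3, -0.1]
width: 0.902
```

Call:
apply_moves([
  {"slide": [0, 0, -0.6], "turn": 0, "grip": 0.1},
  {"slide": [0, 0, -1.4], "turn": 0, "grip": 0.1},
  {"slide": [0, 0, -2.2], "turn": 0, "grip": 0.1},
  {"slide": [-1.0, 1.0, -2.8], "turn": 0, "grip": 0.1},
  {"slide": [-2.0, 1.5, -2.8], "turn": 0, "grip": 0.1},
  {"slide": [-3.0, 1.7, -2.8], "turn": 0, "grip": 0.1},
  {"slide": [-4.0, 1.7, -2.8], "turn": 0, "grip": 0.1},
  {"slide": [-4.0, 1.7, -2.8], "turn": 0, "grip": 0.1},
])

```text
clock: 16.1
tool_pos: [0.4537, 0.2398, 0.2421]
orientation: [[-0.025, -1.0, 0.002], [-1.0, 0.025, 0.002], [-0.002, -0.002, -1.0]]
ft_force: [0.8, -0.6, 0.1]
width: 0.899
```

Run:
```python
from h import *
rel([])
T=cam("top");S=cam("side")
for n,c,pb in(("top",T,(255,235,325,320)),("side",S,(260,225,370,320))):
    P=cloud(c); m=np.zeros((480,640),bool); m[pb[1]:pb[3],pb[0]:pb[2]]=1
    for nm,lo,hi in(("board",.050,.064),("plinth",.034,.046)):
        k=(m&(P[...,2]>lo)&(P[...,2]<hi)&(P[...,0]<.645)).astype(np.uint8); k=cv2.morphologyEx(k,cv2.MORPH_OPEN,np.ones((2,2)))
        q=P[k>0]; r=cv2.minAreaRect((q[:,:2]*1000).astype(np.float32)); print(n,nm,len(q),np.median(q[:,2]).round(4),[np.round(a,1) for a in r])
    g=P[(P[...,0]>.654)&(P[...,0]<.664)&(np.abs(P[...,1]+.01)<.045)&(P[...,2]>.02)&(P[...,2]<.12)]; print("plate z",np.percentile(g[:,2],[3,50,97]).round(4))
    T0=dict(np.load(n+"0.npz")); 
    if n=="top": 
        d=cv2.absdiff(T0["pixels"],c["pixels"]).max(2)
        for nm,b in(("amber",(185,170,232,215)),("green",(325,165,360,210)),("carton",(370,180,430,212)),("thick",(350,235,393,310))): print(nm,"mean diff",d[b[1]:b[3],b[0]:b[2]].mean().round(1))
a=cv2.resize(S["pixels"][195:335,210:400],None,fx=3,fy=3);cv2.imwrite("pics/s6.png",a[:,:,::-1])
```

```text
t 16.1 pos [0.4537 0.2398 0.2421] yaw -91.4 F [ 0.8 -0.6  0.1] w 0.899
top board 1322 nan [array([544.2,  -7.1]), array([ 49.5, 139.8]), np.float64(65.1)]
top plinth 1128 nan [array([537., -26.]), array([ 50. , 189.4]), np.float64(52.6)]
plate z [0.0449 0.0618 0.0677]
amber mean diff 4.1
green mean diff 3.6
carton mean diff 3.5
thick mean diff 3.2
side board 274 nan [array([465.9, 130. ]), array([117.2, 344.2]), np.float64(24.0)]
side plinth 276 nan [array([490.8,  -2.6]), array([ 50. , 112.1]), np.float64(10.0)]
plate z [0.0449 0.058  0.0647]
```

View pics/s6.png

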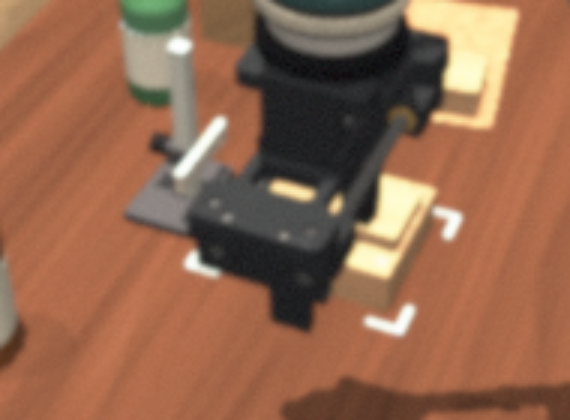

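The open gripper blocks the side view (crop (260,210)), so I'll move the arm to the far side and check again.

Call:
apply_moves([
  {"slide": [1.0, 0, 0], "turn": 0, "grip": 0.1},
  {"slide": [2.0, 0, 0], "turn": 0, "grip": 0.1},
  {"slide": [3.0, 0, 0], "turn": 0, "grip": 0.1},
  {"slide": [4.0, 0, 0], "turn": 0, "grip": 0.1},
  {"slide": [5.0, 0, 0], "turn": 0, "grip": 0.1},
  {"slide": [6.0, 0, 0], "turn": 0, "grip": 0.1},
  {"slide": [7.0, 0, 0], "turn": 0, "grip": 0.1},
  {"slide": [8.0, 0, 0], "turn": 0, "grip": 0.1},
])

```text
clock: 17.2
tool_pos: [0.4396, -0.246, 0.2413]
orientation: [[-0.03, -1.0, 0.001], [-1.0, 0.03, -0.001], [0.001, -0.001, -1.0]]
ft_force: [0.3, 0.5, -0.5]
width: 0.902
```

Call:
apply_moves([
  {"slide": [1.0, 0.3, 0], "turn": 0, "grip": 0.1},
  {"slide": [2.0, 0.6, 0], "turn": 0, "grip": 0.1},
  {"slide": [3.0, 0.9, 0], "turn": 0, "grip": 0.1},
  {"slide": [4.0, 1.2, 0], "turn": 0, "grip": 0.1},
  {"slide": [4.0, 1.2, 0], "turn": 0, "grip": 0.1},
  {"slide": [4.0, 1.2, 0], "turn": 0, "grip": 0.1},
])

```text
clock: 17.95
tool_pos: [0.3609, -0.481, 0.2404]
orientation: [[-0.03, -1.0, -0.0], [-1.0, 0.03, 0.001], [-0.001, 0.0, -1.0]]
ft_force: [0.1, -0.3, 0.1]
width: 0.9
```

Run:
```python
from h import *
rel([])
T=cam("top");S=cam("side")
for n,c,pb in(("top",T,(255,235,325,320)),("side",S,(250,225,370,320))):
    P=cloud(c); m=np.zeros((480,640),bool); m[pb[1]:pb[3],pb[0]:pb[2]]=1
    for nm,lo,hi in(("board",.050,.064),("plinth",.034,.046)):
        k=m&(P[...,2]>lo)&(P[...,2]<hi)&(P[...,0]<.645)
        k2=cv2.morphologyEx(k.astype(np.uint8),cv2.MORPH_OPEN,np.ones((2,2)))
        q=P[k&(k2>0)]; r=cv2.minAreaRect((q[:,:2]*1000).astype(np.float32)); print(n,nm,len(q),np.median(q[:,2]).round(4),[np.round(a,1) for a in r])
    g=P[(P[...,0]>.654)&(P[...,0]<.664)&(np.abs(P[...,1]+.01)<.045)&(P[...,2]>.02)&(P[...,2]<.12)]; print("plate z",np.percentile(g[:,2],[3,50,97]).round(4))
save(S,"s7.png",(210,160,400,335),3)
```

```text
t 17.95 pos [ 0.3609 -0.481   0.2404] yaw -91.7 F [ 0.1 -0.3  0.1] w 0.9
top board 1240 0.0562 [array([549.3,  -8.2]), array([ 57.5, 137.3]), np.float64(88.4)]
top plinth 970 0.0402 [array([550.4,  -8.1]), array([107.4, 147.3]), np.float64(88.2)]
plate z [0.044  0.0625 0.0695]
side board 983 0.0552 [array([546.7,  -4.5]), array([ 62.7, 137.5]), np.float64(88.9)]
side plinth 739 0.0392 [array([546.8,  -3.4]), array([110.4, 146.1]), np.float64(87.8)]
plate z [0.0446 0.0584 0.0646]
```

View pics/s7.png

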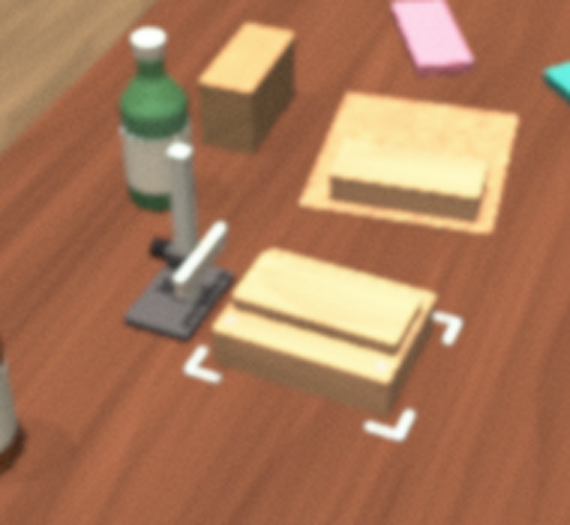

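The thin board lies flat and centred on the plinth (crop (330,297)), the plinth is square inside its marks, and the thick board is still on the mat. The stack top is at 56 mm, against a plate spanning 44–64 mm. I'll hand in now.

```bash
python3 -c "
from cell import env
print(env.hand_in())"
```

```text
the job is handed in; nothing more can be done
None
```

I slid the plinth into the corner marks with an open-finger push, then laid only the thin board on it. The job was handed in at about 18 s, with no verdict reported.

- **Plinth:** the last check put it within about 1–4 mm of the place's centre in both views, and about 0.3° off square.
- **Board:** it lies flat, about 1 mm off the plinth's centre and under 1.5° off its axis. Its top is at 55–56 mm, against a plate spanning about 44–64 mm (centre about 54 mm).
- **Left alone:** the plate's height reads unchanged. The thick board is still on its mat. The bottles and carton showed no visible change.
- **Disagreements:** the two cameras differ by 3–4 mm in position, probably calibration. The top camera's upper plate reading rose from about 65 to 69 mm between checks. I took that as edge noise, because the side view still read 64.6 mm.
- **Failed check:** one intermediate check gave no usable readings because the gripper blocked the side view. I moved the arm clear and repeated it.

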